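Lift the long cover plate off its dowels and lay it on the notebook

ROBOT

A 7-joint arm with a two-finger parallel gripper is mounted at the origin on a cart in front of the work surface, level with it; the furniture and walls round the work are solid. World frame = base frame: x ahead of the robot, y to its left, z up, the work surface at z = 0. Lengths are in m, angles in rad, forces in N, time in s.
With the tool pointing down it reaches from about 0.4 to 0.85 m from the base axis. Payload 10.4 kg.
Tool frame: the origin (TCP) lies at the centre of the arm's flange, where the gripper is bolted on; the fingertips stand 182 mm ahead of it and the grasp point (between the pads) lies r.grasp_offset ahead of it (r.grasp_offset is the distance from the TCP to the grasp point, in m); z points along the fingers, y is the line along which they close (so a half turn about z gives the same grasp; the last joint's range is limited). The gripper opens to 87 mm and grips with 3 to 60 N. Pads are 19 mm wide; open, the fingers measure 117 mm over their backs; the gripper's body (75 mm by 190 mm) begins 51 mm behind the grasp point.
Start: joints at [-1.232, 0.332, -0.065, 1.46, 0.022, 1.35, -0.088], TCP at [0.221, 0.585, 0.405] pointing down, gripper open.
Joint ranges: [-2.6, 2.6], [-0.5, 2.12], [-1.47, 1.34], [0.16, 2.42], [-1.27, 4.41], [0.06, 2.06], [-2.6, 2.6]. Speed limits (rad/s): [2.22, 2.22, 2.79, 2.79, 3.14, 3.14, 3.14].

INTERFACE

Orientations are given as a unit quaternion [x, y, z, w].
In Python, from bench import status, vision, job, spotter, r gives the robot as it stands. The module is installed in compiled form; this text tells all that it offers.
- The arm moves only by the tool play_rows, never from a script. Its argument "series" is a list of rows, each a list of 6 numbers: the shift along the tool's x, y, z each as a share of 150 mm, from -1 to 1, then the turn, a rotation vector about the tool's x, y, z each as a share of 30 degrees, from -1 to 1. In form: [[x, y, z, ax, ay, az], ...]. A call has 1 to 5 rows; each row is the pose to reach, as a shift and turn from the pose commanded when the call began, along the tool's axes at that moment; what a row does not reach only later rows make up. A row lasts 1/10 s, in which the tool goes at most 50 mm and 8.59 degrees, less where a joint would pass 70% of its speed; a pose out of reach is approached as far as the arm can. A call with a number of a shift or a turn outside -1 to 1 is refused whole. A call with a gripper value outside its range is refused whole. "fingers" is the opening, from -1 (shut) to 1 (fully open), set as the call begins (left out, the last holds). The fingers move at their own pace and stop on an object; "squeeze" is the grip in N (left out, the last holds). Time passes only in rows, so rows that repeat a pose let the fingers close. It gives the time, the measured TCP pose, the force, the opening and the grip force at its end, in the units of the state.
- status.read_state(): the state, without advancing time (a new reading comes with each control period).
- vision.camera(name): name is "scene" or "top" or "wrist"; returns the picture (480x640x3 uint8, blue, green, red); there is no depth.
- vision.calibration(name): a dict with "fx", "fy", "cx", "cy" (pixels), "D" ([k1, k2, p1, p2, k3] as OpenCV has them; the pictures are not rectified), "rvec" (rotation vector, rad) and "tvec" (3), from world to camera coordinates, as OpenCV has them; the wrist camera has in their place "T_tool_cam" (4x4, takes a point from camera to tool coordinates, whose origin is the TCP and whose axes are the flange's). Camera axes: x right, y down, z forward; pixel columns grow to the right and rows downward; lengths in m; the calibration is good to about 2 mm. A picture is of the moment at which its call begins: read the wrist's pose just before it. calibration takes no time and is no camera call.
- job.close_job(): hands the job in; it is judged then, once.
Trained networks look in the newest picture that a camera, given by its name, has taken for a name from the list of things; names that differ only in an ending like _2 or _b are one class to them, and where a whole thing is asked for, a point or a joint stands for the part that bears it (a point fixed in the world has none). Each returns a list of dicts, best first, with "conf" (0 to 1); they miss things now and then, are a little off and sometimes report something else, mostly with a low value. They report only what shows in the picture. A call takes as long as a camera call. They do not tell look-alikes from the thing itself.
- spotter.boxes_of(camera, name): "point" ([x, y, z] in m, in world coordinates, good to about 4 mm: the middle of the surface that is visible of it).
- spotter.regions_of(camera, name): "pixels" (480x640 bool, what is visible of it).
The state is a dict: "time": time; "joint_positions": joint angles; "joint_vel": joint speeds; "joint_torque": joint torques, N m; "ee_pos": TCP position; "eef_rot": TCP orientation; "ft_force": force on the tool from outside, world axes, zero at the start; "torque": the same for the moment, N m; "width": finger opening in m; "grip_force": force on a finger pad.
Only numpy, scipy, OpenCV 4.12 (cv2) and the standard library are available. Lean on these libraries where they do the work, as an engineer would, in place of code of your own. Each camera call takes 0.05 s, during which the arm holds its last target. There are 200 camera calls.

TASK

Two specimen fixtures stand on the bench, each with a steel cover plate on two tight dowels. Lift the long plate (the one with the bar grip, not the square one with the round knob) straight up off its dowels, keeping it level, and set it down gently, bar upward, in the middle of the closed notebook. Let go of it there, and leave the square plate on its fixture.

Things in the scene. Friction and masses are not known exactly. Their poses are not given: they have to be found in the camera images.
- long_plate: The long steel cover plate, 100 x 46 x 8 mm, 0.2 to 0.45 kg. Origin: centre of its underside; x along its length, z up. On its top, in the middle, stands an upright rectangular grip bar, 44 mm along x, 12 mm thick along y, from z = 8 to 34 mm: pinch it across y. Two through holes of 9 mm at x = -40 and +40 mm, y = 0, fit over the dowels. It starts fully down on long_fixture.
- long_fixture: The aluminium block under the long plate, 124 x 64 x 22 mm, fixed to the bench. Origin: centre of its underside; x along its length, z up. Two round-nosed 8 mm dowels at x = -40 and +40 mm, y = 0, stand 24 mm above its top, so their tips are at z = 46 mm: the plate's underside (z = 22 mm at the start) must rise by more than 24 mm to be free.
- square_plate: The other plate, to be left alone: steel, square, 68 x 68 x 8 mm, with a round knob 28 mm in diameter and 24 mm tall on top; it sits on two dowels of its own fixture, a block 90 x 84 x 22 mm, which stands to the left or the right of the long one. Origin: centre of its underside, z up.
- notebook: The closed notebook lying flat and fixed on the bench, about 208 x 146 mm, its top 10 mm above the bench; a wire spiral runs along one long side. Origin: in the middle of its underside; x along its 208 mm length, z up.
Mind the look-alikes: they are no part of the job. Leave any red look-alike of the long_plate alone.

How it is judged:
By the outcome, as a careful person would: the job done as asked, in the order asked, and still so for the second after the job is handed in, with the robot touching nothing.
It also fails if it takes over 38 s, if anything falls off the work surface, if the arm or the gripper's body presses on something with over 40 N, if the wrist force passes 120 N, or if a joint passes its speed limit or range.

## Working session

There is one attempt and no reset: what is moved stays moved. The work goes in short steps, Python scripts to look and compute and a tool call to move; the robot and the scene stay as the last step left them, time stands still between calls to the robot, and variables do not carry over. Pictures are saved under pics/ and viewed, at most 10 in all, crops included, and the job is handed in when it is done.

Besides the shell and the picture viewer there is one more tool, called after ">>>" as name([rows], argument=value, ...), one row to a line, values as JSON. play_rows: Moves the arm, as the interface text tells. Shift numbers are shares of 150 mm and turn numbers shares of 30 degrees, none past 1 either way. Its arguments: {"type":"object","properties":{"series":{"type":"array","items":{"type":"array","items":{"type":"number"}}},"fingers":{"type":"number"},"squeeze":{"type":"number"}},"required":["series"]}

```bash
mkdir -p pics; cat > h.py <<'E'
import numpy as np, cv2
from scipy.spatial.transform import Rotation as R
from bench import status, vision, job, spotter, r
def cal(n):
    c=vision.calibration(n); K=np.array([[c["fx"],0,c["cx"]],[0,c["fy"],c["cy"]],[0,0,1.]]); return c,K,np.array(c["D"],float)
def world_cam(n,st=None):
    c,K,D=cal(n)
    if "rvec" in c:
        Rm=cv2.Rodrigues(np.array(c["rvec"],float))[0]; return K,D,Rm,np.array(c["tvec"],float).ravel()
    st=st or status.read_state(); T=np.eye(4); T[:3,:3]=R.from_quat(st["eef_rot"]).as_matrix(); T[:3,3]=st["ee_pos"]
    M=np.linalg.inv(T@np.array(c["T_tool_cam"])); return K,D,M[:3,:3],M[:3,3]
def ray(n,px,st=None):
    K,D,Rm,t=world_cam(n,st); u=cv2.undistortPoints(np.array(px,float).reshape(-1,1,2),K,D).reshape(-1,2)
    d=np.c_[u,np.ones(len(u))]@Rm; return -Rm.T@t,d
def onz(n,px,z,st=None):
    o,d=ray(n,px,st); return o+d*((z-o[2])/d[:,2])[:,None]
def proj(n,P,st=None):
    K,D,Rm,t=world_cam(n,st); return cv2.projectPoints(np.array(P,float).reshape(-1,1,3),cv2.Rodrigues(Rm)[0],t,K,D)[0].reshape(-1,2)
E
python3 - <<'E'
from h import *
s=status.read_state(); print(s["time"],s["ee_pos"],s["eef_rot"],s["width"],r.grasp_offset)
a=[vision.camera(n) for n in("scene","top")]
for n,i in zip(("scene","top"),a):
    cv2.imwrite(f"pics/{n}.png",i)
    for k in("long_plate","square_plate","notebook","long_fixture"):
        for b in spotter.boxes_of(n,k): 
            if b["conf"]>.3: print(n,k,np.round(b["point"],3),round(b["conf"],2),proj(n,b["point"]).round())
print(status.read_state()["time"])
E
```

```text
0.0 [0.22116881 0.58442041 0.40393728] [ 1.79887137e-01  9.83686983e-01 -7.26754725e-04 -9.71664533e-05] 0.08744983173010965 0.1635
scene long_plate [0.589 0.199 0.032] 0.56 [[347. 162.]]
scene square_plate [ 0.58  -0.006  0.032] 0.57 [[392. 216.]]
scene notebook [ 0.473 -0.294  0.012] 0.55 [[429. 356.]]
scene long_fixture [0.569 0.179 0.019] 0.86 [[343. 174.]]
top long_plate [0.594 0.205 0.029] 0.97 [[184. 163.]]
top long_plate [ 0.306 -0.196  0.01 ] 0.62 [[400. 310.]]
top square_plate [0.59  0.007 0.033] 0.73 [[288. 161.]]
top notebook [ 0.481 -0.273  0.008] 0.76 [[437. 216.]]
0.5
```

View pics/scene.png

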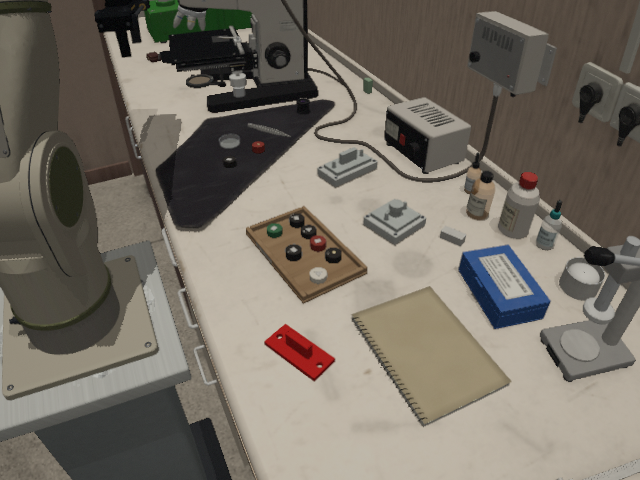

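View pics/top.png

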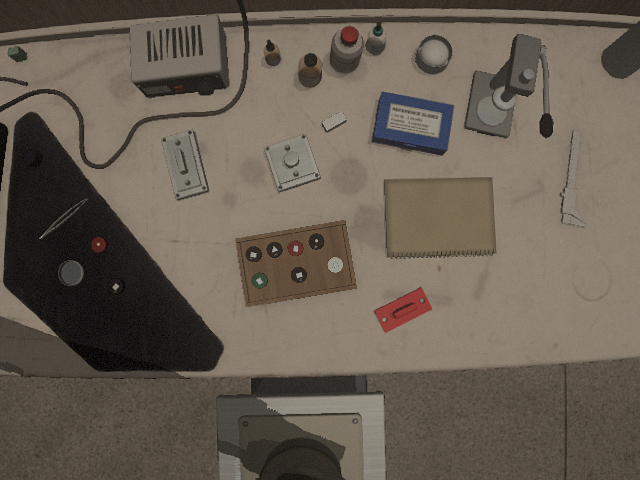

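Three plate-like things are visible:
- Grey long plate with bar: top (184,163), scene (347,165). It matches the description.
- Square plate with round knob: top (291,161), scene (395,218). To be left alone.
- Red look-alike: top (403,310), scene (299,352). To be left alone.

The notebook is at top (440,217), with its spiral on the robot's side. Next I'll confirm the target in a crop and measure it.

```bash
python3 - <<'E'
from h import *
t=cv2.imread("pics/top.png");s=cv2.imread("pics/scene.png")
a=cv2.resize(t[120:210,140:230],(400,400),interpolation=2);b=cv2.resize(s[125:215,300:390],(400,400),interpolation=2)
cv2.imwrite("pics/crop.png",np.hstack([a,b]))
nb=[(385,179),(493,178),(496,254),(387,258)]
P=onz("top",nb,.01);print("nb",P.round(3),P.mean(0).round(3))
m=None
for k,z in(("long_plate",.03),("long_fixture",.022),("notebook",.01)):
    g=spotter.regions_of("top",k)
    for q in g[:2]:
        p=q["pixels"].astype(np.uint8)
        c=max(cv2.findContours(p,0,1)[0],key=cv2.contourArea).reshape(-1,2)
        W=onz("top",c,z)[:,:2].astype(np.float32)
        print(k,round(q["conf"],2),cv2.minAreaRect(W),np.array(cv2.boundingRect(c)))
c1,d=ray("top",[(184,163)]);c2,e=ray("scene",[(349,157)])
A=np.c_[d[0],-e[0]];x=np.linalg.lstsq(A,c2-c1,rcond=None)[0];print(c1+x[0]*d[0],c2+x[1]*e[0])
E
```

```text
nb [[ 0.555 -0.176  0.01 ]
 [ 0.552 -0.387  0.01 ]
 [ 0.405 -0.384  0.01 ]
 [ 0.404 -0.174  0.01 ]] [ 0.479 -0.28   0.01 ]
long_plate 0.91 ((0.30780619382858276, -0.19824475049972534), (0.04298180341720581, 0.09869225323200226), 24.31568145751953) [375 289  57  42]
long_plate 0.64 ((0.5939518809318542, 0.20535367727279663), (0.10204064846038818, 0.04975435882806778), 13.908979415893555) [166 136  35  56]
long_fixture 0.84 ((0.5931331515312195, 0.2053920477628708), (0.12802742421627045, 0.0676393061876297), 13.408676147460938) [162 130  47  69]
notebook 0.72 ((0.4799971580505371, -0.2791006565093994), (0.15175141394138336, 0.21199752390384674), 0.2891128659248352) [384 177 112  82]
[0.59039556 0.20054516 0.04412047] [0.5930074  0.1993184  0.04439408]
```

View pics/crop.png

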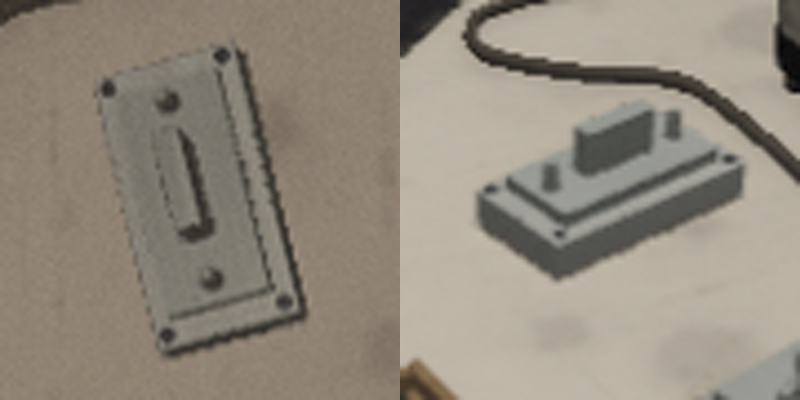

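Confirmed: the grey plate with the bar grip, on its fixture with two dowels showing. It sits at about (0.592, 0.205), long axis about 13.5° from x. I'll move toward it now.

>>> play_rows([
  [-0.8,-0.98,0,0,0,-0.57],
  [-0.8,-0.98,0,0,0,-0.57],
  [-0.8,-0.98,0,0,0,-0.57],
  [-0.8,-0.98,0,0,0,-0.57],
  [-0.8,-0.98,0,0,0,-0.57],
], fingers=1)

```text
time: 1.15
ee_pos: [0.2841, 0.4, 0.4054]
eef_rot: [0.035, 0.999, -0.0, 0.001]
ft_force: [-0.5, 0.5, -0.2]
width: 0.0871
grip_force: 0.0
```

```bash
cat > go.py <<'E'
import sys
from h import *
# target TCP x y z, world angle of tool y (deg)
x,y,z,a=map(float,sys.argv[1:5]); s=status.read_state()
Rm=R.from_quat(s["eef_rot"]); a=np.radians(a)
ty=np.array([np.cos(a),np.sin(a),0]); tz=np.array([0,0,-1.]); T=R.from_matrix(np.c_[np.cross(ty,tz),ty,tz])
d=Rm.inv().apply(np.array([x,y,z])-s["ee_pos"])/.15; w=np.degrees((Rm.inv()*T).as_rotvec())/30
print(round(s["time"],2),np.round(s["ee_pos"],4),"shift",d.round(3),"turn",w.round(3),"F",np.round(s["ft_force"],1),"w",round(s["width"],4),"grip",round(s["grip_force"],1),"q7",round(s["joint_positions"][6],2))
E
python3 go.py .56 .205 .40 103.5
```

```text
1.15 [0.2841 0.4    0.4054] shift [-1.926 -1.168  0.038] turn [-0.001  0.002 -0.584] F [-0.5  0.5 -0.2] w 0.0871 grip 0.0 q7 0.45
```

>>> play_rows([
  [-0.96,-0.58,0,0,0,-0.58],
  [-0.96,-0.58,0,0,0,-0.58],
  [-0.96,-0.58,0,0,0,-0.58],
  [-0.96,-0.58,0,0,0,-0.58],
  [-0.96,-0.58,0,0,0,-0.58],
])

```text
time: 1.65
ee_pos: [0.423, 0.3055, 0.4048]
eef_rot: [-0.116, 0.993, -0.0, 0.001]
ft_force: [0.4, 0.9, 1.1]
width: 0.0868
grip_force: 0.0
```

```bash
python3 go.py .56 .205 .40 103.5; python3 - <<'E'
from h import *
print(np.round(vision.calibration("wrist")["T_tool_cam"],3)); print(proj("wrist",[.592,.205,.05]))
E
```

```text
1.65 [0.423  0.3055 0.4048] shift [-0.733 -0.863  0.034] turn [-0.002  0.002 -0.004] F [0.4 0.9 1.1] w 0.0868 grip 0.0 q7 1.1
[[-0.    -0.966 -0.257  0.069]
 [ 1.    -0.     0.     0.   ]
 [-0.    -0.257  0.966  0.02 ]
 [ 0.     0.     0.     1.   ]]
[[173.99492571 363.47232917]]
```

>>> play_rows([
  [-0.6,-0.86,0.03,0,0,0],
  [-0.6,-0.86,0.03,0,0,0],
  [-0.6,-0.86,0.03,0,0,0],
  [-0.6,-0.86,0.03,0,0,0],
  [-0.6,-0.86,0.03,0,0,0],
])

```text
time: 2.15
ee_pos: [0.5384, 0.2043, 0.3999]
eef_rot: [-0.119, 0.993, -0.0, -0.0]
ft_force: [0.3, -0.2, 0.2]
width: 0.0871
grip_force: 0.0
```

```bash
cat > look.py <<'E'
import sys,json
from h import *
n=sys.argv[1]; s=status.read_state(); i=vision.camera("wrist"); cv2.imwrite(f"pics/{n}.png",i)
json.dump({k:np.array(s[k]).tolist() for k in("ee_pos","eef_rot")},open(n+".json","w"))
g=[q for q in spotter.regions_of("wrist","long_plate")]
for q in g[:2]:
    c=max(cv2.findContours(q["pixels"].astype(np.uint8),0,1)[0],key=cv2.contourArea).reshape(-1,2)
    print(n,round(q["conf"],2),cv2.minAreaRect(onz("wrist",c,.03,s)[:,:2].astype(np.float32)),cv2.boundingRect(c))
print(proj("wrist",[.592,.205,.03],s))
E
python3 look.py w1; python3 go.py .592 .205 .33 103.5
```

```text
w1 0.65 ((0.5892099142074585, 0.20738378167152405), (0.09003791213035583, 0.047493766993284225), 14.220881462097168) (286, 214, 56, 98)
[[310.71999869 266.23982664]]
2.25 [0.5368 0.2066 0.4001] shift [-0.355 -0.099  0.467] turn [ 0.002 -0.001  0.013] F [ 0.4  1.  -0.2] w 0.0868 grip 0.0 q7 1.41
```

View pics/w1.png

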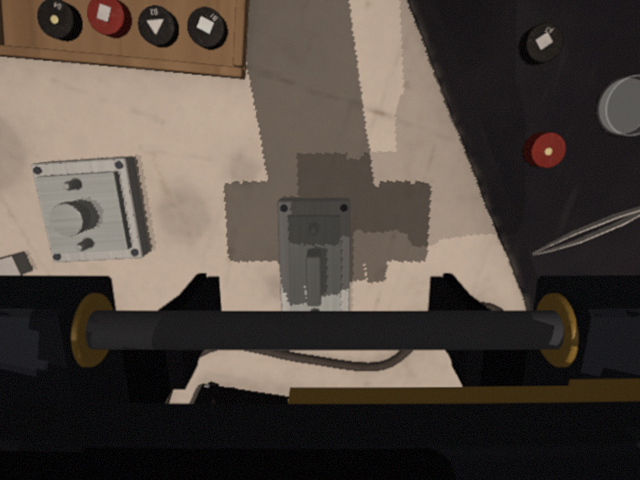

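The wrist view shows the plate partly hidden by the gripper. Its bar is at about (315,278) and near dowel at (313,228). The square plate is at (85,210). I'll shift outward for a clear view.

>>> play_rows([
  [-0.6,0,0,0,0,0.01],
  [-0.6,0,0,0,0,0.01],
  [-0.6,0,0,0,0,0.01],
])

```text
time: 2.55
ee_pos: [0.6266, 0.2295, 0.3977]
eef_rot: [-0.119, 0.993, -0.0, -0.001]
ft_force: [-0.5, 0.7, -0.0]
width: 0.0872
grip_force: 0.0
```

```bash
python3 look.py w2
```

```text
w2 0.82 ((0.5961225032806396, 0.20866337418556213), (0.10169515013694763, 0.04655606672167778), 13.46535587310791) (280, 104, 58, 125)
[[305.2028751 162.2634371]]
```

>>> play_rows([
  [-0.1,0.12,0.5,0,0,0],
  [-0.1,0.12,0.5,0,0,0],
  [-0.1,0.12,0.5,0,0,0],
  [-0.1,0.12,0.5,0,0,0],
])

```text
time: 3.05
ee_pos: [0.6347, 0.2477, 0.3267]
eef_rot: [-0.118, 0.993, 0.0, 0.0]
ft_force: [-0.0, -0.1, 1.1]
width: 0.0872
grip_force: 0.0
```

```bash
python3 look.py w3; python3 - <<'E'
import cv2,numpy as np
a=cv2.imread("pics/w2.png");b=cv2.imread("pics/w3.png")
cv2.imwrite("pics/w23.png",np.hstack([cv2.resize(i[:320,200:440],(400,533),interpolation=2) for i in(a,b)]))
E
```

```text
w3 0.74 ((0.596041202545166, 0.2091175615787506), (0.1001025140285492, 0.046421829611063004), 14.001313209533691) (241, 78, 76, 156)
[[275.36745129 151.56534158]]
```

View pics/w23.png

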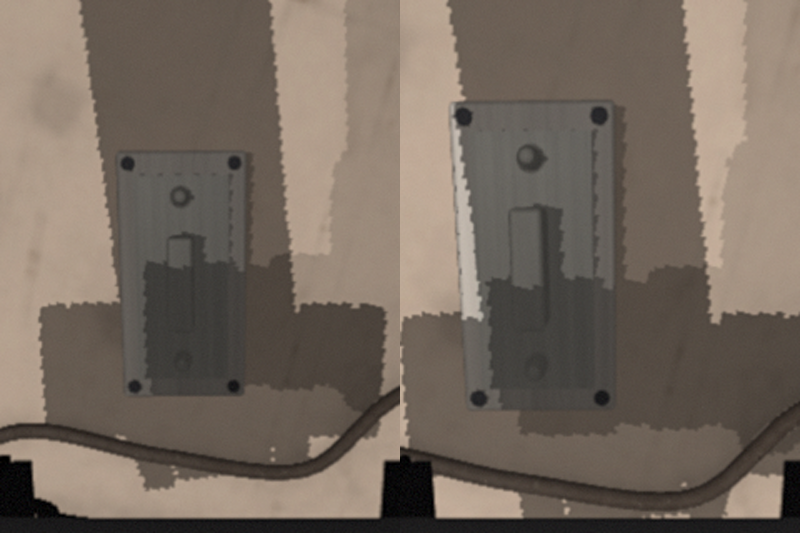

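Both views show the plate clearly: four corner screws of the fixture, the bar in the middle and a dowel at each end. Next I'll triangulate from those.

```bash
python3 - <<'E'
from h import *
import json
S=[json.load(open(f"w{i}.json")) for i in(2,3)]
names=["s1","s2","s3","s4","bar"]
A=np.array([(127,163),(235,163),(134,386),(233,386),(181,284)])/1.6667+[200,0]
B=np.array([(64,117),(199,115),(79,398),(202,397),(127,269)])/1.6667+[200,0]
o1,d1=ray("wrist",A,S[0]);o2,d2=ray("wrist",B,S[1])
for n,a,b in zip(names,d1,d2):
    x=np.linalg.lstsq(np.c_[a,-b],o2-o1,rcond=None)[0];print(n,(o1+x[0]*a).round(4),(o2+x[1]*b).round(4))
for o,pp,s in((0,A,S[0]),(1,B,S[1])):
    P=onz("wrist",pp[:4],.022,s); v=P[:2].mean(0)-P[2:].mean(0)
    print("centre",P.mean(0).round(4),"ang",np.degrees(np.arctan2(-v[1],-v[0])),"bar",onz("wrist",pp[4:],.056,s).round(4))
E
python3 go.py .594 .208 .25 103.6
```

```text
s1 [0.5476 0.1698 0.0183] [0.5476 0.1698 0.0183]
s2 [0.5358 0.2212 0.0288] [0.5359 0.2211 0.0288]
s3 [0.6572 0.1971 0.0197] [0.6574 0.1972 0.0197]
s4 [0.6457 0.2484 0.0161] [0.6456 0.2484 0.0161]
bar [0.5945 0.2096 0.0607] [0.5947 0.2096 0.0607]
centre [0.596  0.2092 0.022 ] ang 13.784637980243009 bar [[0.595  0.2095 0.056 ]]
centre [0.5959 0.2092 0.022 ] ang 13.952385513368423 bar [[0.5952 0.2092 0.056 ]]
3.15 [0.6356 0.247  0.3282] shift [ 0.332 -0.189  0.52 ] turn [ 0.002  0.007 -0.005] F [0.7 0.  0.1] w 0.0868 grip 0.0 q7 1.45
```

Heights check out: screws average about 0.021 and bar top about 0.06. Plate centre is about (0.595, 0.208), angle 13.8°.

```bash
python3 go.py .595 .208 .25 103.8
```

```text
3.15 [0.6356 0.247  0.3282] shift [ 0.325 -0.19   0.52 ] turn [ 0.002  0.007 -0.011] F [0.7 0.  0.1] w 0.0868 grip 0.0 q7 1.45
```

>>> play_rows([
  [0.325,-0.19,0.2,0,0,-0.01],
  [0.325,-0.19,0.52,0,0,-0.01],
  [0.325,-0.19,0.52,0,0,-0.01],
  [0.325,-0.19,0.52,0,0,-0.01],
])

```text
time: 3.55
ee_pos: [0.595, 0.2083, 0.2484]
eef_rot: [-0.12, 0.993, 0.0, 0.0]
ft_force: [0.6, 0.1, 0.6]
width: 0.0872
grip_force: 0.0
```

```bash
python3 go.py .595 .208 .2155 103.8
```

```text
3.55 [0.595  0.2083 0.2484] shift [ 0.    -0.002  0.219] turn [ 0.001  0.    -0.001] F [0.6 0.1 0.6] w 0.0872 grip 0.0 q7 1.5
```

Descend slowly, watching the force, then close gently.

>>> play_rows([
  [0,0,0.1,0,0,0],
  [0,0,0.17,0,0,0],
  [0,0,0.21,0,0,0],
  [0,0,0.21,0,0,0],
])

```text
time: 3.95
ee_pos: [0.5947, 0.2083, 0.2148]
eef_rot: [-0.12, 0.993, -0.0, -0.001]
ft_force: [0.0, 0.6, -0.1]
width: 0.0868
grip_force: 0.0
```

>>> play_rows([
  [0,0,0,0,0,0],
  [0,0,0,0,0,0],
  [0,0,0,0,0,0],
  [0,0,0,0,0,0],
  [0,0,0,0,0,0],
], fingers=-1, squeeze=12)

```text
time: 4.45
ee_pos: [0.5948, 0.2082, 0.2159]
eef_rot: [-0.12, 0.993, 0.0, 0.0]
ft_force: [-0.0, -0.3, -0.1]
width: 0.0547
grip_force: 0.0
```

```bash
python3 go.py .595 .208 .2155 103.8; python3 -c "
from h import *
print(status.read_state()['torque'])"
```

```text
4.45 [0.5948 0.2082 0.2159] shift [-0.001 -0.001  0.003] turn [ 0.     0.001 -0.001] F [-0.  -0.3 -0.1] w 0.0547 grip 0.0 q7 1.5
[0.05545615 0.01221218 0.01300939]
```

>>> play_rows([
  [0,0,0,0,0,0],
  [0,0,0,0,0,0],
  [0,0,0,0,0,0],
  [0,0,0,0,0,0],
  [0,0,0,0,0,0],
])

```text
time: 4.95
ee_pos: [0.5948, 0.2081, 0.2158]
eef_rot: [-0.12, 0.993, 0.0, 0.0]
ft_force: [-1.0, -0.4, -0.9]
width: 0.015
grip_force: 0.0
```

>>> play_rows([
  [0,0,0,0,0,0],
  [0,0,0,0,0,0],
  [0,0,0,0,0,0],
  [0,0,0,0,0,0],
])

```text
time: 5.35
ee_pos: [0.5948, 0.2082, 0.2158]
eef_rot: [-0.12, 0.993, 0.0, 0.0]
ft_force: [-0.2, 0.2, -0.2]
width: 0.0122
grip_force: 12.0
```

```bash
python3 go.py .595 .208 .2155 103.8; python3 -c "
from h import *
s=status.read_state();print(s['torque'],R.from_quat(s['eef_rot']).inv().apply(s['ft_force']))"
```

```text
5.35 [0.5948 0.2082 0.2158] shift [-0.001 -0.002  0.002] turn [ 0.     0.    -0.001] F [-0.2  0.2 -0.2] w 0.0122 grip 12.0 q7 1.5
[ 0.16036464 -0.02094486 -0.08589434] [0.16947735 0.27204169 0.17118863]
```

The grasp is centred, with a width of 12.2 mm and almost no side force. I'll firm up the grip and lift slowly.

>>> play_rows([
  [0,0,0,0,0,0],
  [0,0,0,0,0,0],
  [0,0,-0.02,0,0,0],
  [0,0,-0.04,0,0,0],
  [0,0,-0.06,0,0,0],
], squeeze=40)

```text
time: 5.85
ee_pos: [0.5946, 0.2081, 0.2248]
eef_rot: [-0.12, 0.993, -0.0, -0.0]
ft_force: [1.0, -0.7, -2.7]
width: 0.0117
grip_force: 40.0
```

```bash
python3 go.py .595 .208 .27 103.8; python3 -c "
from h import *
s=status.read_state();print(s['torque'],R.from_quat(s['eef_rot']).inv().apply(s['ft_force']))"
```

```text
5.85 [0.5946 0.2081 0.2248] shift [-0.002 -0.001 -0.301] turn [-0.    -0.001 -0.001] F [ 1.  -0.7 -2.7] w 0.0117 grip 40.0 q7 1.5
[0.13550223 0.01184079 0.00270186] [-0.81861889 -0.87065578  2.73964596]
```

Lifting freely, with only the plate's weight (about 2.7 N) on the wrist. Continuing straight up.

>>> play_rows([
  [0,0,-0.05,0,0,0],
  [0,0,-0.1,0,0,0],
  [0,0,-0.15,0,0,0],
  [0,0,-0.2,0,0,0],
  [0,0,-0.25,0,0,0],
])

```text
time: 6.35
ee_pos: [0.5948, 0.208, 0.2631]
eef_rot: [-0.12, 0.993, 0.0, 0.0]
ft_force: [0.5, -0.5, -2.6]
width: 0.0116
grip_force: 40.0
```

>>> play_rows([
  [0,0,-0.1,0,0,0],
  [0,0,-0.25,0,0,0],
  [0,0,-0.4,0,0,0],
  [0,0,-0.4,0,0,0],
])

```text
time: 6.75
ee_pos: [0.5957, 0.2083, 0.3265]
eef_rot: [-0.12, 0.993, 0.001, 0.003]
ft_force: [0.6, 0.4, -2.7]
width: 0.0113
grip_force: 40.0
```

```bash
python3 look.py w4;python3 go.py .48 -.279 .32 0; python3 - <<'E'
from h import *
i=vision.camera("scene"); cv2.imwrite("pics/s2.png",cv2.resize(i[60:260,250:450],(600,600)))
s=status.read_state();print(s["torque"])
E
```

```text
w4 0.66 ((0.6090552806854248, 0.2118963599205017), (0.09842395037412643, 0.07726049423217773), 13.645962715148926) (267, 174, 116, 138)
[[320.20736662 219.78998994]]
6.85 [0.5947 0.2081 0.3226] shift [ 1.516 -2.972  0.015] turn [2.000e-03 1.000e-03 3.459e+00] F [-0.1 -0.1 -4.3] w 0.0118 grip 40.0 q7 1.48
[ 0.06322925  0.0412355  -0.01219435]
```

View pics/s2.png

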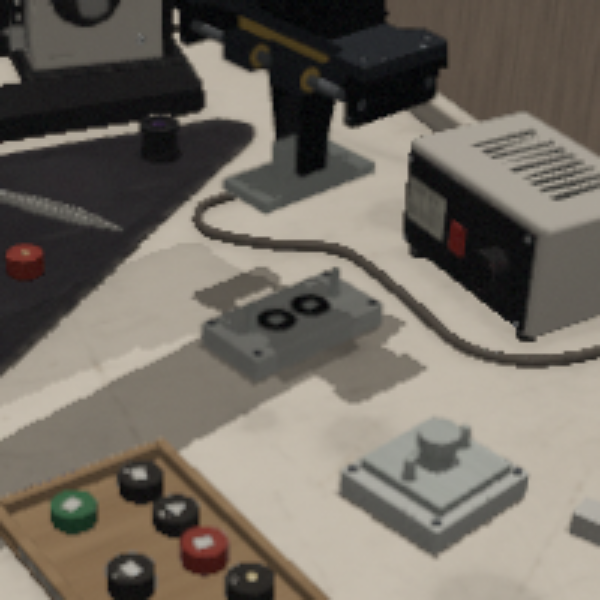

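The plate hangs level in the fingers, about (300,175) in the crop, and the fixture (290,325) is empty. The square plate (435,480) is undisturbed. I'll work out the carry to the notebook.

```bash
python3 - <<'E'
from h import *
p=np.array([.5947,.2081]);e=np.array([.48,-.279]);N=4
for k in range(N):
    a=np.radians(103.8-103.8*k/N); d=(e-p)/N/.15
    ty=np.array([np.cos(a),np.sin(a)]); tx=np.array([-ty[1],ty[0]])
    print(k,(d@tx).round(3),(d@ty).round(3),(3.459/N))
E
```

```text
0 0.379 -0.743 0.86475
1 0.016 -0.834 0.86475
2 -0.35 -0.757 0.86475
3 -0.646 -0.527 0.86475
```

>>> play_rows([
  [0.06,-0.12,0,0,0,0.14],
  [0.14,-0.27,0,0,0,0.31],
  [0.22,-0.43,0,0,0,0.5],
  [0.3,-0.59,0,0,0,0.69],
  [0.38,-0.74,0,0,0,0.865],
])

```text
time: 7.4
ee_pos: [0.5651, 0.0855, 0.3208]
eef_rot: [0.108, 0.994, -0.0, -0.001]
ft_force: [1.0, 0.1, -3.7]
width: 0.0118
grip_force: 40.0
```

>>> play_rows([
  [0,-0.17,0,0,0,0.17],
  [0,-0.33,0,0,0,0.35],
  [0.01,-0.5,0,0,0,0.52],
  [0.01,-0.67,0,0,0,0.69],
  [0.016,-0.834,0,0,0,0.865],
])

```text
time: 7.9
ee_pos: [0.5363, -0.036, 0.321]
eef_rot: [0.328, 0.945, -0.0, -0.001]
ft_force: [-0.1, 0.4, -3.7]
width: 0.0118
grip_force: 40.0
```

>>> play_rows([
  [-0.07,-0.15,0,0,0,0.17],
  [-0.14,-0.3,0,0,0,0.35],
  [-0.21,-0.45,0,0,0,0.52],
  [-0.28,-0.6,0,0,0,0.69],
  [-0.35,-0.757,0,0,0,0.865],
])

```text
time: 8.4
ee_pos: [0.5076, -0.1574, 0.3211]
eef_rot: [0.532, 0.847, -0.0, -0.001]
ft_force: [0.3, 0.5, -3.4]
width: 0.0117
grip_force: 40.0
```

```bash
python3 go.py .48 -.279 .32 0
```

```text
8.4 [ 0.5076 -0.1574  0.3211] shift [-0.65  -0.517  0.008] turn [-0.003 -0.001  0.857] F [ 0.3  0.5 -3.4] w 0.0117 grip 40.0 q7 0.79
```

>>> play_rows([
  [-0.15,-0.12,0,0,0,0.2],
  [-0.3,-0.24,0,0,0,0.4],
  [-0.46,-0.37,0,0,0,0.6],
  [-0.58,-0.46,0,0,0,0.76],
  [-0.64,-0.51,0,0,0,0.857],
])

```text
time: 8.9
ee_pos: [0.4806, -0.2783, 0.3216]
eef_rot: [0.708, 0.706, -0.001, -0.0]
ft_force: [-0.0, -0.4, -3.3]
width: 0.0115
grip_force: 40.0
```

```bash
python3 look.py w5; python3 go.py .481 -.277 .21 0; python3 -c "
from h import *
s=status.read_state();print(s['torque'],s['eef_rot'])"
```

```text
w5 0.97 ((0.32214176654815674, -0.19906677305698395), (0.04734591767191887, 0.09486809372901917), 24.514795303344727) (2, 25, 138, 167)
w5 0.9 ((0.48118990659713745, -0.2872234582901001), (0.09689411520957947, 0.07635977119207382), 88.91900634765625) (267, 173, 116, 139)
[[ 540.82403422 -691.41491479]]
9.0 [ 0.4809 -0.2776  0.3218] shift [0.004 0.001 0.745] turn [-0.002  0.001  0.001] F [-1.  -0.1 -3.5] w 0.0116 grip 40.0 q7 0.63
[-0.07602811  0.06173959  0.0004163 ] [ 7.06873590e-01  7.07339677e-01 -5.05061764e-04 -2.32640457e-04]
```

View pics/w5.png

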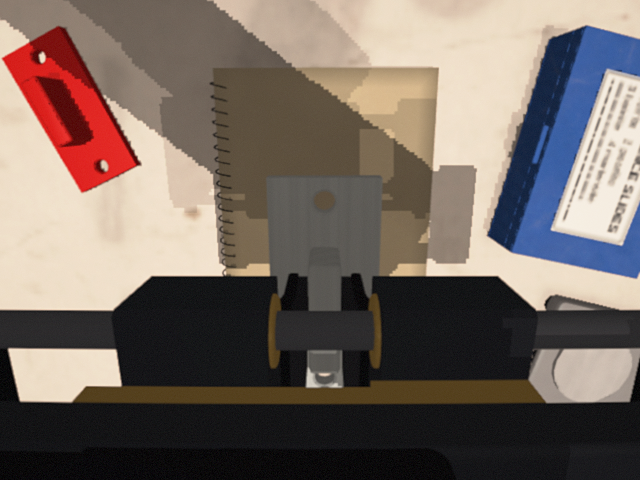

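The notebook lies below the plate: near edge from (213,70) to (438,68), spiral on the left. The red look-alike at (70,110) is clear, as is the blue box at (575,150).

```bash
python3 - <<'E'
from h import *
import json
P=onz("wrist",[(213,70),(438,68),(225,275),(427,275)],.01,json.load(open("w5.json")));print(P.round(4))
E
```

```text
[[ 0.4084 -0.1731  0.01  ]
 [ 0.5561 -0.1722  0.01  ]
 [ 0.4075 -0.316   0.01  ]
 [ 0.5574 -0.3162  0.01  ]]
```

Notebook centre is (0.482, -0.277), so I'm over it. Descending.

>>> play_rows([
  [0.006,0.007,0.12,0,0,0],
  [0.006,0.007,0.3,0,0,0],
  [0.006,0.007,0.48,0,0,0],
  [0.006,0.007,0.62,0,0,0],
  [0.006,0.007,0.69,0,0,0],
])

```text
time: 9.5
ee_pos: [0.4827, -0.2736, 0.2166]
eef_rot: [0.704, 0.71, -0.0, -0.002]
ft_force: [-0.3, -0.3, -1.8]
width: 0.0111
grip_force: 40.0
```

>>> play_rows([
  [0,0,0.02,0,0,0],
  [0,0,0.04,0,0,0],
  [0,0,0.055,0,0,0],
  [0,0,0.065,0,0,0],
  [0,0,0.07,0,0,0],
])

```text
time: 10.0
ee_pos: [0.4827, -0.2757, 0.2086]
eef_rot: [0.706, 0.708, 0.0, 0.0]
ft_force: [0.3, -0.0, -3.5]
width: 0.0115
grip_force: 40.0
```

```bash
python3 go.py .482 -.277 .204 0
```

```text
10.0 [ 0.4827 -0.2757  0.2086] shift [-0.009 -0.004  0.03 ] turn [0.001 0.    0.007] F [ 0.3 -0.  -3.5] w 0.0115 grip 40.0 q7 0.73
```

>>> play_rows([
  [0,0,0.007,0,0,0],
  [0,0,0.014,0,0,0],
  [0,0,0.019,0,0,0],
  [0,0,0.024,0,0,0],
  [0,0,0.024,0,0,0],
])

```text
time: 10.5
ee_pos: [0.4824, -0.2756, 0.2045]
eef_rot: [0.706, 0.708, -0.0, -0.0]
ft_force: [-0.3, -0.4, -3.3]
width: 0.0118
grip_force: 40.0
```

>>> play_rows([
  [0,0,0.003,0,0,0],
  [0,0,0.006,0,0,0],
  [0,0,0.006,0,0,0],
])

```text
time: 10.8
ee_pos: [0.4825, -0.2756, 0.2036]
eef_rot: [0.706, 0.708, 0.0, -0.0]
ft_force: [0.3, -0.7, -3.0]
width: 0.0118
grip_force: 40.0
```

>>> play_rows([
  [0,0,0.004,0,0,0],
  [0,0,0.004,0,0,0],
  [0,0,0.004,0,0,0],
])

```text
time: 11.1
ee_pos: [0.4825, -0.2757, 0.2034]
eef_rot: [0.706, 0.708, 0.0, -0.0]
ft_force: [-1.8, 1.9, 3.5]
width: 0.0113
grip_force: 40.0
```

Contact: the vertical force rose by about 7 N. Releasing.

>>> play_rows([
  [0,0,0,0,0,0],
  [0,0,0,0,0,0],
  [0,0,0,0,0,0],
], squeeze=5)

```text
time: 11.4
ee_pos: [0.4825, -0.2757, 0.2033]
eef_rot: [0.706, 0.708, 0.0, -0.0]
ft_force: [-3.4, 2.5, 6.2]
width: 0.0117
grip_force: 5.0
```

>>> play_rows([
  [0,0,0,0,0,0],
  [0,0,0,0,0,0],
  [0,0,0,0,0,0],
  [0,0,0,0,0,0],
  [0,0,0,0,0,0],
], fingers=0)

```text
time: 11.9
ee_pos: [0.4825, -0.2756, 0.2031]
eef_rot: [0.706, 0.708, 0.0, 0.0]
ft_force: [0.2, -0.4, 0.6]
width: 0.0408
grip_force: 0.0
```

```bash
python3 go.py .482 -.277 .33 0
```

```text
11.9 [ 0.4825 -0.2756  0.2031] shift [-0.009 -0.003 -0.846] turn [0.    0.    0.007] F [ 0.2 -0.4  0.6] w 0.0408 grip 0.0 q7 0.73
```

Fingers are clear, with zero force. Retreating straight up.

>>> play_rows([
  [0,0,-0.1,0,0,0],
  [0,0,-0.3,0,0,0],
  [0,0,-0.6,0,0,0],
  [0,0,-0.9,0,0,0],
  [0,0,-0.9,0,0,0],
])

```text
time: 12.4
ee_pos: [0.4833, -0.2772, 0.3449]
eef_rot: [0.706, 0.708, 0.002, 0.004]
ft_force: [0.1, -1.0, -0.3]
width: 0.0437
grip_force: 0.0
```

>>> play_rows([
  [-0.15,0,-0.2,0,0,0],
  [0.3,0,-0.2,0,0,0],
  [0.6,0,-0.2,0,0,0],
  [0.9,0,-0.2,0,0,0],
  [0.9,0,-0.2,0,0,0],
])

```text
time: 12.9
ee_pos: [0.4823, -0.1351, 0.3686]
eef_rot: [0.703, 0.711, 0.001, -0.001]
ft_force: [-0.3, -0.2, -0.6]
width: 0.0438
grip_force: 0.0
```

```bash
python3 go.py .482 -.277 .33 0; python3 - <<'E'
from h import *
i=vision.camera("scene"); t=vision.camera("top")
cv2.imwrite("pics/fin.png",np.hstack([i[130:480,230:580],t[100:450,150:500]]))
for q in spotter.boxes_of("top","long_plate")+spotter.boxes_of("top","notebook"): print(np.round(q["point"],3),q["conf"])
E
```

```text
12.9 [ 0.4823 -0.1351  0.3686] shift [-0.947 -0.012  0.255] turn [ 0.001 -0.005  0.021] F [-0.3 -0.2 -0.6] w 0.0438 grip 0.0 q7 0.25
[ 0.469 -0.324  0.02 ] 0.44
[ 0.466 -0.35   0.008] 0.64
```

View pics/fin.png

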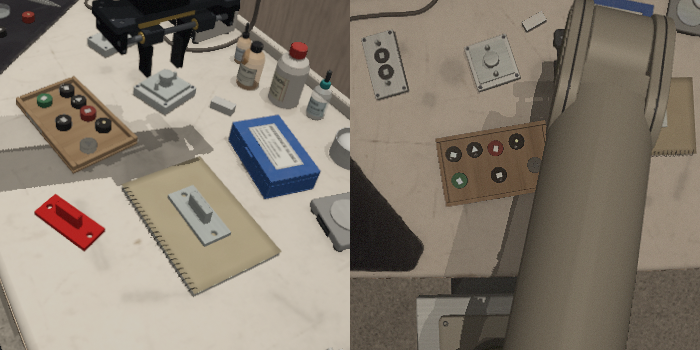

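The scene view shows the plate bar-up in the middle of the notebook (200,212). The square plate is still on its fixture (165,90), the red one is untouched (70,220), and the gripper is clear. Handing in.

```bash
python3 -c "
from bench import job; print(job.close_job())"
```

```text
the job is handed in; nothing more can be done
None
```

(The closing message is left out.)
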